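# Offer the block heater's lid up to its hinge and hold it for the pin

### The arm

A 6-joint arm with a two-finger parallel gripper is mounted at the origin on the work surface. World frame = base frame: x ahead of the robot, y to its left, z up, the work surface at z = 0. Lengths are in m, angles in degrees, forces in N, time in s.
With the tool pointing down it reaches from about 0.35 to 0.875 m from the base axis. Payload 4.2 kg.
Tool frame: the origin (TCP) lies between the finger pads; the fingertips stand 25 mm ahead of it and the grasp point (between the pads) lies 6 mm ahead of it (r.tips_ahead is the distance from the TCP to the fingertips, in m); z points along the fingers, y is the direction in which the jaws open and shut (so a half turn about z gives the same grasp; the last joint's range is limited). The gripper opens to 87 mm and grips with 3 to 60 N. Pads are 19 mm wide; open, the fingers measure 117 mm over their backs; the gripper's body (75 mm by 190 mm) begins 51 mm behind the grasp point.
Start: joints at [81.967, 22.042, 0.453, 0, -68.411, -14.817], TCP at [0.243, 0.576, 0.248] pointing down, gripper open.
Joint ranges: [-179.83, 179.83], [-69.29, 118.12], [-61.27, 80.66], [-181.25, 117.63], [-171.15, -9.14], [-177.46, 177.46]. Speed limits (degrees/s): [159.86, 159.86, 180, 180, 180, 180].

### API

Orientations are given as a 3x3 rotation matrix whose columns are the frame's x, y, z axes.
In Python, from station import r, vision, finish_job gives the robot as it stands.
- The arm moves only by the shell command python3 -m jog 'ROWS'. ROWS is a JSON object of lists of equal length, an entry for each row: "rot": the turn, a rotation vector about the world's x, y, z in degrees, a list of three; "delta_pos": the shift along the world's x, y, z in mm, a list of three; "grip": the opening in per cent of the stroke, from 0 (shut) to 100 (fully open). A call has 1 to 10 rows; each row shifts and turns the commanded pose from where the row before left it; what a row does not reach is not made up. A row lasts 1/12 s, in which the tool goes at most 41.7 mm and 7.16 degrees, less where a joint would pass 70% of its speed; a pose out of reach is approached as far as the arm can. A call with a gripper value outside its range is refused whole. The fingers move at their own pace and stop on an object; the grip force is fixed at half the most. Time passes only in rows, so rows that do not move let the fingers close. It gives the time, the measured TCP pose, the force and the opening at its end, in the units of the state.
- r.sense(): the state, without advancing time (a new reading comes with each control period).
- vision.capture(name): name is "side" or "top" or "wrist"; returns a dict with "frame" (420x560x3 uint8, red, green, blue), "K" (3x3 intrinsics, pixels), "xyz" and "orientation" of the camera in the world. Camera axes: x right, y up, looking along -z (the intrinsics and any distortion apply to the point x, -y, -z); pixel columns grow to the right and rows downward; lengths in m; the calibration is good to about 2 mm. A picture is of the moment at which its call begins. There is no depth.
- finish_job(): hands the job in, once; it reports no verdict.
The state is a dict: "time_s": time; "joints": joint angles; "joint_velocities": joint speeds; "effort": joint torques, N m; "tcp_pos": TCP position; "ee_rot": TCP orientation; "wrist_force": force on the tool from outside, world axes, zero at the start; "moment": the same for the moment, N m; "gripper_width": opening from 0.0 (shut) to 1.0 (fully open).
Only numpy, scipy, OpenCV 4.12 (cv2) and the standard library are available. Lean on these libraries where they do the work, as an engineer would, in place of code of your own. Each camera call takes 0.05 s, during which the arm holds its last target. There are 200 camera calls.

### The job

The block heater's lid has been washed and stands hinge edge down in the draining rack: lift it out and lower its two knuckles, gently and all the way, into the gaps between the three knuckles at the back of the heater, rubber side towards the vials, so that the holes line up from end to end. Do not let go: finish with the lid still gripped there, upright and still, so that I can push the pin through, and leave everything else on the bench where it stands.

Things in the scene. Friction and masses are not known exactly. Their poses are not given: they have to be found in the camera images.
- lid: The heater's loose lid, 0.25 to 0.4 kg, 154 mm tall, standing upright. Steel panel 140 wide (y), 12 thick (x -6 to 6), z from 19 to 124 mm; rubber pad 115 x 80, 6 mm thick on its inner face (-x); black grip tab on its upper edge; two knuckles under its lower edge. Origin: middle of its underside, under the knuckles. x points out of the bare outer face, z from hinge edge to tab.
- lid_axis (a point): Middle of the line (along y) through the lid's knuckle holes, 8 mm above the lid's origin; axes as the lid's. The two knuckles are aluminium tubes, 16 mm outside, 9 mm hole, 19 mm long, centred at y = -22 and 22 mm, joined to the panel by straps 6 mm thick.
- lid_bore_left (a point): Centre of the lid's knuckle at its +y side (22 mm from the middle), on the hole's line; axes as the lid's.
- lid_bore_right (a point): Centre of the lid's knuckle at its -y side (22 mm from the middle), on the hole's line; axes as the lid's.
- lid_grip (a point): Centre of the black grip tab, 139 mm above the lid's origin; axes as the lid's. The tab is 60 mm wide (y), 14 mm thick (x) and spans z = 124 to 154 mm above the origin: the place to pinch the lid from above, fingers closing along x.
- heater: Fixed block heater for vials, 210 mm deep (x), 170 wide (y), white case 98 mm tall, sloping control panel at its front (-x). Behind the panel, white vial caps (tops at 105 mm) in a steel rim 140 mm wide that rises to 112 mm; at the back the aluminium hinge block, its top at 126 mm. Origin: centre of the underside; x points from control panel to hinge, z up.
- hinge_axis (a point): Middle of the hole line (along y) of the heater's 3 fixed knuckles, 118 mm over the bench; axes as the heater's. Knuckles 16 mm outside, 9 mm hole, 19 long, at y = -44, 0, 44. The 2 gaps, 25 mm wide at y = -22, 22, have V pockets (45 degree cheeks, mouth 15 mm wide, 3.5 mm below the axis); a knuckle resting in the V is in line. Hung right, lid_axis is here, same axes.
- drain: Fixed steel draining rack, 170 (x) by 210 mm (y), floor 12 mm above the bench, rim 22 mm. Three slots 50 mm apart along x, the middle one at the origin, each between two wire hoops 110 mm wide, tops 85 mm above the bench, 22 mm apart inside. Things stand in them on edge, faces to the rack's x, and may lean a little. Origin: centre of the underside.
- cover: Bystander in another slot: plain steel cover without knuckles or grip tab, 130 mm wide, 92 mm tall, 18 mm thick. Origin: middle of its lower edge.
- slide_tray: Bystander in another slot: white plastic slide tray, 120 mm wide, 84 mm tall, 18 mm thick. Origin: middle of its lower edge.
- bottle_left: Bystander: amber reagent bottle, 92 mm diameter, 215 mm tall, blue cap. Origin: centre of the underside.
- bottle_right: Bystander: amber reagent bottle, 92 mm diameter, 215 mm tall, white cap. Origin: centre of the underside.
- vial_a: Bystander: small glass vial with a green stopper, 27 mm diameter, 60 mm tall. Origin: centre of the underside.
- vial_b: Bystander: another such vial. Origin: centre of the underside.
- beaker: Bystander: glass beaker, 66 mm diameter, 85 mm tall. Origin: centre of the underside.
- hinge_pin: Bystander: the steel hinge pin, 6 mm diameter, 122 mm long, lying in a grey two-compartment box of screws at the far side of the bench. It stays there: a person fits it afterwards. Origin: under its middle.
Things that resemble listed ones, but are neither listed nor needed, are in the scene too. What is shaped like the lid but brown or turquoise is not meant.

How it is judged:
By the outcome, as a careful person would: the job done as asked, in the order asked, and still so for the second after the job is handed in, while the arm keeps its last pose, push and grip.
It also fails if it takes over 38 s, if anything falls off the work surface, if the arm or the gripper's body presses on something with over 40 N, if the wrist force passes 120 N, or if a joint passes its speed limit or range.

## Working session

There is one attempt and no reset: what is moved stays moved. The work goes in short steps, Python scripts to look and compute and a shell command to move; the robot and the scene stay as the last step left them, time stands still between calls to the robot, and variables do not carry over. Pictures are saved under pics/ and viewed, about 8 in all and at most 12, crops included, and the job is handed in when it is done.

```bash
mkdir -p pics; ls
cat > h.py <<'E'
import numpy as np, cv2, json
from station import r, vision, finish_job
def snap(n,f):
    c=vision.capture(n); cv2.imwrite('pics/'+f+'.png',c['frame'][:,:,::-1])
    np.savez('pics/'+f+'.npz',**{k:np.array(v) for k,v in c.items()}); return c
def load(f): return dict(np.load('pics/'+f+'.npz'))
def ray(c,u,v):
    d=np.linalg.inv(c['K'])@[u,v,1]; d=d*[1,-1,-1]
    return np.array(c['xyz']),np.array(c['orientation'])@d
def atz(c,u,v,z):
    o,d=ray(c,u,v); return o+d*(z-o[2])/d[2]
def proj(c,P):
    p=(np.atleast_2d(P)-c['xyz'])@c['orientation']; p=p*[1,-1,-1]; q=p@np.array(c['K']).T; return q[:,:2]/q[:,2:]
def crop(f,x0,y0,x1,y1,s,out):
    im=cv2.imread('pics/'+f+'.png')[y0:y1,x0:x1]; cv2.imwrite('pics/'+out+'.png',cv2.resize(im,None,fx=s,fy=s,interpolation=cv2.INTER_CUBIC))
E
python3 - <<'E'
from h import *
a=snap('side','s0');b=snap('top','t0')
for c in(a,b):print({k:np.round(v,3).tolist() for k,v in c.items() if k!='frame'}, list(c))
s=r.sense();print(s)
E
```

```text
pics
{'K': [[474.724, 0.0, 275.965], [0.0, 474.724, 208.804], [0.0, 0.0, 1.0]], 'xyz': [-0.41, -0.901, 0.843], 'orientation': [[0.717, 0.355, -0.6], [-0.697, 0.357, -0.622], [-0.007, 0.864, 0.503]]} ['frame', 'K', 'xyz', 'orientation']
{'K': [[389.748, 0.0, 274.844], [0.0, 389.748, 205.084], [0.0, 0.0, 1.0]], 'xyz': [0.37, -0.001, 1.177], 'orientation': [[-0.023, 0.998, -0.065], [-1.0, -0.023, -0.0], [-0.002, 0.065, 0.998]]} ['frame', 'K', 'xyz', 'orientation']
{'time_s': 0.1, 'joints': array([ 8.19684720e+01,  2.20851044e+01,  3.89084855e-01, -2.55299281e-02,
       -6.84115869e+01, -1.48159097e+01]), 'joint_velocities': array([-0.01631048, -0.10280813,  0.19216951,  0.07430626, -0.06857967,
        0.01529842]), 'effort': array([-2.75555531e-04, -3.91687953e+01,  1.87936217e+01,  4.23197597e+00,
        1.34901100e-02, -7.10441941e-05]), 'tcp_pos': array([0.24247281, 0.57552435, 0.24659166]), 'ee_rot': array([[ 9.21478201e-01, -3.88429494e-01, -6.72657602e-04],
       [-3.88430068e-01, -9.21476443e-01, -1.80174047e-03],
       [ 8.00110064e-05,  1.92154501e-03, -9.99998151e-01]]), 'wrist_force': array([ 0.18507446, -0.20558983, -0.04420749]), 'moment': array([-0.05178414, -0.01048972,  0.02567304]), 'gripper_width': 1.0030859164105461}
```

View pics/s0.png

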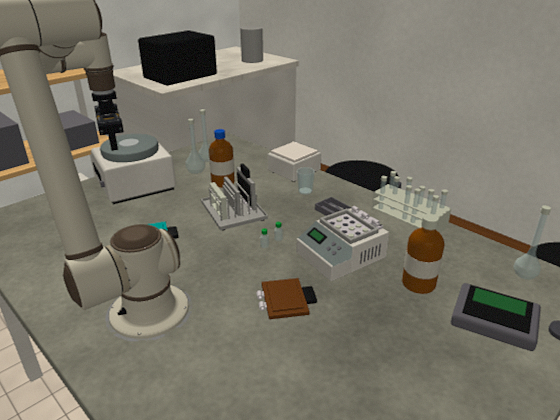

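View pics/t0.png

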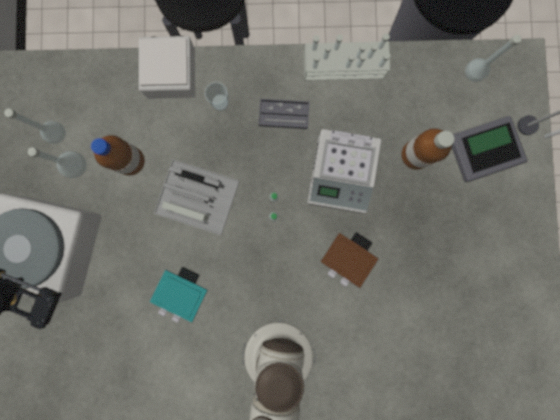

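The side view shows the rack at (235,195), with a black-tabbed panel at its far slot (245,175), and the heater at (343,238). In the top view the rack is at (198,197) with the tab at (200,178), and the heater is at (345,170). Brown (350,260) and turquoise (180,295) lids lie flat on the bench and are decoys.

Run:
```python
from h import *
a=cv2.imread('pics/t0.png');b=cv2.imread('pics/s0.png')
f=lambda i,x0,y0,x1,y1:cv2.resize(i[y0:y1,x0:x1],(400,300),interpolation=cv2.INTER_CUBIC)
cv2.imwrite('pics/c1.png',np.vstack([np.hstack([f(a,145,150,249,228),f(a,293,125,397,215+-12)]),np.hstack([f(b,190,150,290,225),f(b,290,195,394,273)])]))
t=load('t0')
for n,u,v,z in[('tabL',178,172,.165),('tabR',222,184,.165),('heaterpanelL',308,205,.05),('hingeL',328,133,.12),('hingeR',378,140,.12),('rack',198,197,.012),('bottleL',101,146,.215),('vial',274,196,.06)]:print(n,atz(t,u,v,z).round(3))
```

```text
tabL [0.529 0.251 0.165]
tabR [0.494 0.136 0.165]
heaterpanelL [ 0.442 -0.097  0.05 ]
hingeL [ 0.634 -0.151  0.12 ]
hingeR [ 0.611 -0.288  0.12 ]
rack [0.476 0.229 0.012]
bottleL [0.591 0.43  0.215]
vial [0.469 0.001 0.06 ]
```

View pics/c1.png

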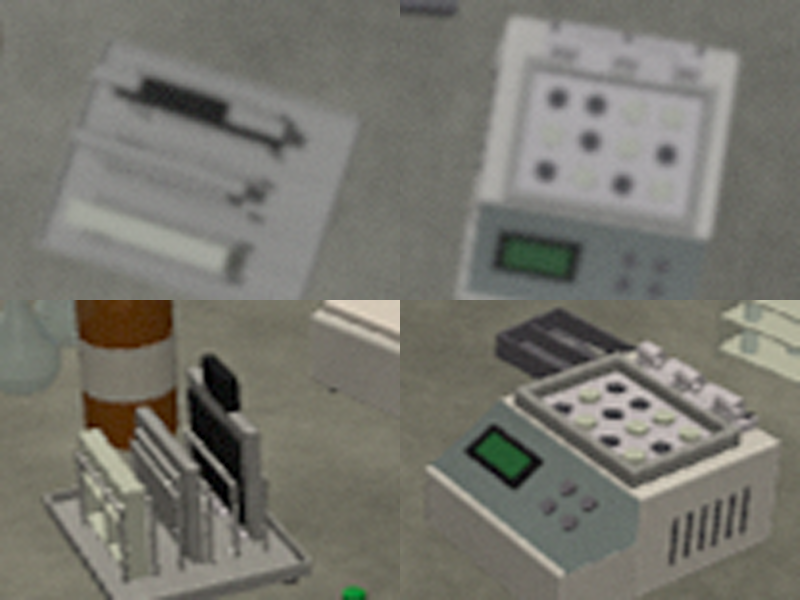

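```bash
python3 - <<'E'
from h import *
t=load('t0');s=load('s0')
print(atz(t,193.5,176,.166).round(4),atz(t,445,140,.215))
def tri(p,q):
    o1,d1=ray(t,*p);o2,d2=ray(s,*q)
    k=np.linalg.lstsq(np.c_[d1,-d2],o2-o1,rcond=None)[0]
    A=o1+k[0]*d1;B=o2+k[1]*d2;return ((A+B)/2).round(4),np.linalg.norm(A-B).round(4)
cs=lambda x,y:(190+x/4,150+(y-300)/4)
print(tri((193.5,175.5),cs(219,365)))
E
python3 -m jog '{"delta_pos":[[10,-15,20],[20,-30,20],[25,-35,10],[25,-35,0],[25,-35,0],[25,-35,0],[25,-35,0],[25,-35,0],[25,-35,0],[25,-35,0]],"rot":[[0,0,-7],[0,0,-7],[0,0,-7],[0,0,-7],[0,0,-7],[0,0,-7],[0,0,-7],[0,0,-7],[0,0,-7],[0,0,-7]],"grip":[100,100,100,100,100,100,100,100,100,100]}'
```

```text
[0.517  0.2101 0.166 ] [ 0.58586394 -0.42919648  0.215     ]
(array([0.5175, 0.2098, 0.1691]), np.float64(0.0009))
time_s: 0.93
tcp_pos: [0.4663, 0.2586, 0.2968]
ee_rot: [[-0.055, -0.998, -0.0], [-0.998, 0.055, -0.0], [0.0, 0.0, -1.0]]
wrist_force: [1.2, 1.0, -0.1]
gripper_width: 0.996
```

```bash
python3 -m jog '{"delta_pos":[[25,-25,0],[20,-20,0],[0,0,0],[0,0,0]],"rot":[[0,0,-7],[0,0,-7],[0,0,0],[0,0,0]],"grip":[100,100,100,100]}'
python3 - <<'E'
from h import *
w=snap('wrist','w1');s=snap('side','s1')
print({k:np.round(v,3).tolist() for k,v in w.items() if k!='frame'})
crop('s1',190,120,310,210,4,'s1c')
E
```

```text
time_s: 1.27
tcp_pos: [0.5113, 0.2142, 0.2962]
ee_rot: [[-0.292, -0.956, -0.001], [-0.956, 0.292, -0.001], [0.001, 0.001, -1.0]]
wrist_force: [-0.7, -0.5, -0.0]
gripper_width: 0.998
{'K': [[370.64, 0.0, 278.591], [0.0, 370.64, 212.276], [0.0, 0.0, 1.0]], 'xyz': [0.492, 0.15, 0.434], 'orientation': [[-0.956, -0.283, -0.072], [0.292, -0.926, -0.238], [0.001, -0.249, 0.968]]}
```

View pics/w1.png

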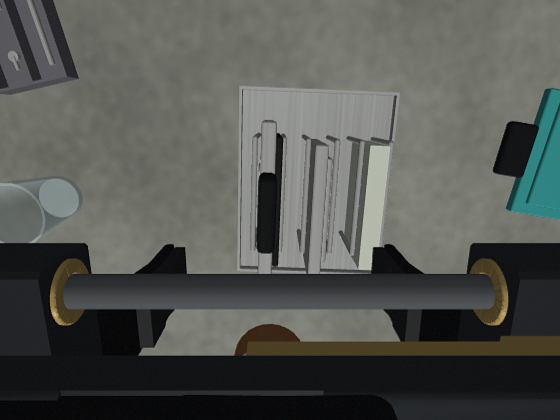

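The wrist view shows the black tab spanning (258–276, 173–253) atop the steel panel's top edge, end at (269,122), with the rubber to its right (towards the robot).

```bash
python3 - <<'E'
from h import *
w=load('w1');t=load('t0')
a=atz(w,267,176,.166);b=atz(w,266.5,251,.166);p=atz(w,268.5,123,.136)
print(a.round(4),b.round(4),np.linalg.norm(a-b),((a+b)/2).round(4),p.round(4))
R=[atz(w,u,v,.022) for u,v in((240,87),(399,94),(239,268),(250,270))]
print(np.round(R,4))
d=R[0]-R[1];print('rack x dir',np.degrees(np.arctan2(d[1],d[0])), np.linalg.norm(d))
d=a-b;print('tab yaw',np.degrees(np.arctan2(d[1],d[0]))+90, np.degrees(np.arctan2(*(p-(a+b)/2)[1::-1]))+90)
for k in ((258,200),(276,200)):print(atz(w,*k,.166).round(4))
s=load('s1')
E
python3 - <<'E'
import sys;sys.path.insert(0,'.')
E
```

```text
[0.5121 0.187  0.166 ] [0.5299 0.2423 0.166 ] 0.05805160158080213 [0.521  0.2146 0.166 ] [0.5007 0.1517 0.136 ]
[[0.5218 0.1084 0.022 ]
 [0.3626 0.1644 0.022 ]
 [0.5882 0.303  0.022 ]
 [0.5764 0.3092 0.022 ]]
rack x dir -19.399669577361994 0.16881167554886412
tab yaw -17.829757607820866 -17.860605492005604
[0.5239 0.2022 0.166 ]
[0.5111 0.2061 0.166 ]
```

View pics/s1c.png

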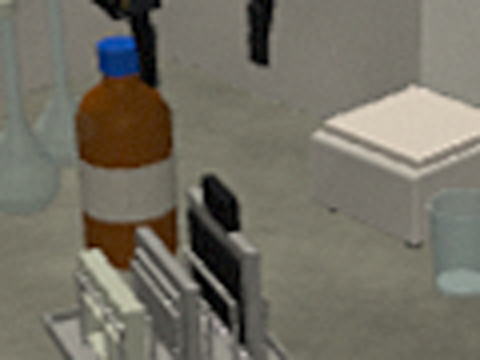

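```bash
python3 -m jog '{"delta_pos":[[9,-1,0],[0,0,-30],[0,0,-36],[0,0,-36],[0,0,-20],[0,0,-14],[0,0,0],[0,0,0]],"rot":[[0,0,-1.5],[0,0,0],[0,0,0],[0,0,0],[0,0,0],[0,0,0],[0,0,0],[0,0,0]],"grip":[100,100,100,100,100,100,100,60]}'
python3 - <<'E'
from h import *
w=snap('wrist','w2')
E
```

```text
time_s: 2.03
tcp_pos: [0.5197, 0.2153, 0.1607]
ee_rot: [[-0.313, -0.95, -0.001], [-0.95, 0.313, -0.001], [0.001, 0.0, -1.0]]
wrist_force: [-0.1, -0.0, 0.4]
gripper_width: 0.976
```

View pics/w2.png

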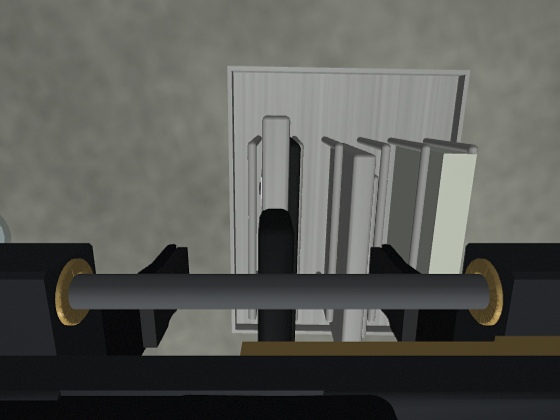

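The tab (259–295, from row 210) is centred between the fingers (≈278). Closing now.

```bash
python3 -c "
from h import *
w=load('w2');print(atz(w,277,210,.166),atz(w,277,117,.136),atz(w,300,140,.13))"
python3 -m jog '{"delta_pos":[[0,0,0],[0,0,0],[0,0,0],[0,0,0],[0,0,0],[0,0,0],[0,0,0],[0,0,0],[0,0,0],[0,0,0]],"rot":[[0,0,0],[0,0,0],[0,0,0],[0,0,0],[0,0,0],[0,0,0],[0,0,0],[0,0,0],[0,0,0],[0,0,0]],"grip":[40,0,0,0,0,0,0,0,0,0]}'
```

```text
[0.5099341  0.18258572 0.166     ] [0.49957867 0.15091423 0.136     ] [0.4929553  0.16361926 0.13      ]
time_s: 2.92
tcp_pos: [0.5198, 0.2146, 0.161]
ee_rot: [[-0.315, -0.949, 0.0], [-0.949, 0.315, -0.0], [0.0, -0.0, -1.0]]
wrist_force: [0.6, -0.7, -0.6]
gripper_width: 0.2
```

```bash
python3 -m jog '{"delta_pos":[[0,0,0],[0,0,0],[0,0,0],[0,0,3],[0,0,7],[0,0,15],[0,0,25],[0,0,30],[0,0,30],[0,0,30]],"rot":[[0,0,0],[0,0,0],[0,0,0],[0,0,0],[0,0,0],[0,0,0],[0,0,0],[0,0,0],[0,0,0],[0,0,0]],"grip":[0,0,0,0,0,0,0,0,0,0]}'
python3 -m jog '{"delta_pos":[[0,0,30],[0,0,15],[0,0,5],[0,0,0],[0,0,0]],"rot":[[0,0,0],[0,0,0],[0,0,0],[0,0,0],[0,0,0]],"grip":[0,0,0,0,0]}'
python3 - <<'E'
from h import *
snap('wrist','w3');snap('side','s3');snap('top','t3')
a=cv2.imread('pics/w3.png');b=cv2.imread('pics/s3.png')
cv2.imwrite('pics/c3.png',np.hstack([a[100:400,130:430],cv2.resize(b[110:210,200:300],(300,300),interpolation=cv2.INTER_CUBIC)]))
E
```

```text
time_s: 3.75
tcp_pos: [0.5182, 0.2143, 0.3011]
ee_rot: [[-0.315, -0.949, -0.004], [-0.949, 0.315, -0.001], [0.002, 0.004, -1.0]]
wrist_force: [1.0, 0.4, -2.7]
gripper_width: 0.159
time_s: 4.17
tcp_pos: [0.5186, 0.2145, 0.349]
ee_rot: [[-0.315, -0.949, -0.004], [-0.949, 0.315, -0.001], [0.002, 0.004, -1.0]]
wrist_force: [0.6, 0.0, -4.0]
gripper_width: 0.16
```

View pics/c3.png

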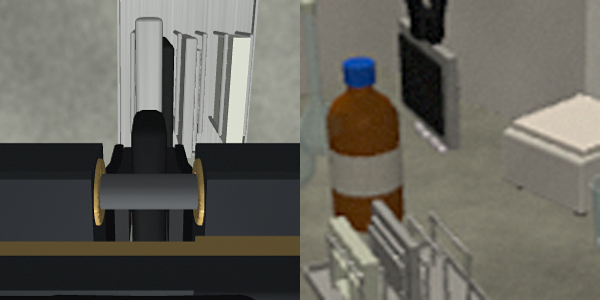

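The lid hangs in the grip, rubber towards the robot, knuckles visible under its lower edge. Next I measure the hinge closely in both fixed views.

Run:
```python
from h import *
def big(f,x0,y0,x1,y1,s=12):
    im=cv2.imread('pics/'+f+'.png')[y0:y1,x0:x1]; im=cv2.resize(im,None,fx=s,fy=s,interpolation=cv2.INTER_CUBIC)
    for k in range(0,x1-x0,5):
        cv2.line(im,(int((k+.5)*s),0),(int((k+.5)*s),5),(0,0,255),1)
        if k%10==0: cv2.putText(im,str(x0+k),(int((k+.5)*s)-10,18),0,.4,(0,0,255),1)
    for k in range(0,y1-y0,5):
        cv2.line(im,(0,int((k+.5)*s)),(8,int((k+.5)*s)),(0,0,255),1); cv2.putText(im,str(y0+k),(10,int((k+.5)*s)+5),0,.4,(0,0,255),1)
    return im
a=big('t0',320,126,386,150);b=big('s0',340,198,390,224)
b=cv2.copyMakeBorder(b,0,0,0,a.shape[1]-b.shape[1],0)
cv2.imwrite('pics/c4.png',np.vstack([a,b]))
```

```text
(no output)
```

View pics/c4.png

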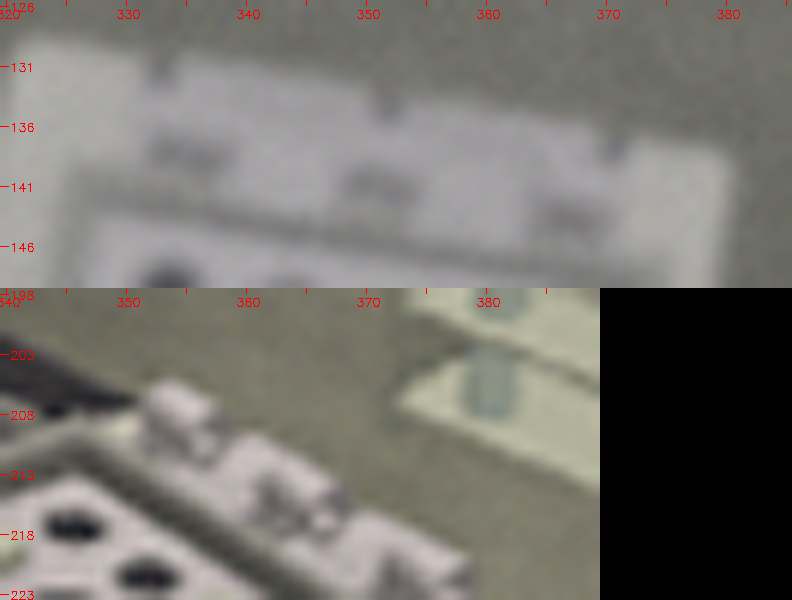

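Run:
```python
from h import *
t=load('t0')
L=atz(t,322,129,.098);R=atz(t,380.5,138.5,.098);d=L-R
print(L,R,np.linalg.norm(d),np.degrees(np.arctan2(d[1],d[0]))-90, (L+R)/2)
A=[atz(t,*p,.122) for p in((335,138.5),(351,140.8),(366.5,143.5))];d=A[0]-A[2];print(np.round(A,4),np.linalg.norm(d),np.degrees(np.arctan2(d[1],d[0]))-90)
```

```text
[ 0.65144783 -0.13783304  0.098     ] [ 0.62059804 -0.30091801  0.098     ] 0.16597716032112889 -10.71172406148898 [ 0.63602294 -0.21937553  0.098     ]
[[ 0.6179 -0.1696  0.122 ]
 [ 0.6105 -0.2132  0.122 ]
 [ 0.602  -0.2554  0.122 ]] 0.08722727104950552 -10.490487058789043
```

```bash
python3 -m jog '{"delta_pos":[[5,-10,0],[10,-25,0],[13,-35,0],[15,-40,0],[15,-40,0],[15,-40,0],[15,-40,0],[13,-40,0],[10,-25,0],[5,-15,0]],"rot":[[0,0,0],[0,0,1],[0,0,1],[0,0,1],[0,0,1],[0,0,1],[0,0,1],[0,0,1],[0,0,0.7],[0,0,0]],"grip":[0,0,0,0,0,0,0,0,0,0]}'
python3 -m jog '{"delta_pos":[[0,0,0],[0,0,0],[0,0,0]],"rot":[[0,0,0],[0,0,0],[0,0,0]],"grip":[0,0,0]}'
python3 - <<'E'
from h import *
snap('wrist','w5');snap('side','s5');snap('top','t5')
w=load('w5');print(w['xyz'],w['orientation'].round(3).tolist(),proj(w,[[.6105,-.2132,.122],[.602,-.2554,.122]]))
a=cv2.imread('pics/w5.png')
cv2.imwrite('pics/c5.png',cv2.resize(a[0:300,150:450],(600,600),interpolation=cv2.INTER_CUBIC))
E
```

```text
time_s: 5.15
tcp_pos: [0.6346, -0.0953, 0.3492]
ee_rot: [[-0.188, -0.982, -0.003], [-0.982, 0.188, -0.001], [0.001, 0.002, -1.0]]
wrist_force: [0.1, 1.0, -2.6]
gripper_width: 0.157
time_s: 5.4
tcp_pos: [0.6339, -0.091, 0.3502]
ee_rot: [[-0.185, -0.983, -0.002], [-0.983, 0.185, 0.0], [0.0, 0.002, -1.0]]
wrist_force: [0.3, 0.2, -2.5]
gripper_width: 0.16
[ 0.62190478 -0.1576484   0.48839507] [[-0.983, -0.179, -0.045], [0.185, -0.951, -0.246], [0.001, -0.25, 0.968]] [[279.21859751  52.87286679]
 [279.85015925   0.83968403]]
```

View pics/c5.png

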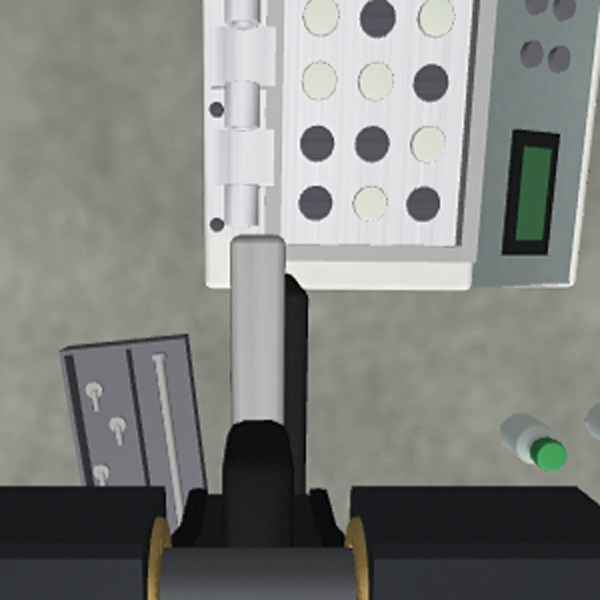

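The crop shows the fixed knuckles: middle one at crop (242,105), +y one at (241,205), the -y one cut off at the top. The lid's panel end is at (258,237) and the tab end at (258,420). I use these in the same camera for the relative offset.

Run:
```python
from h import *
w=load('w5')
c=lambda x,y:(150+(x-.5)/2,(y-.5)/2)
z=.125
M=atz(w,*c(242,105.5),z);B=atz(w,*c(241,206),z);T=atz(w,*c(243,24),z)
d=B-M;print('mid',M.round(4),'bot',B.round(4),np.linalg.norm(d),np.degrees(np.arctan2(d[1],d[0]))-90)
d=B-T;print('T',T.round(4),np.linalg.norm(d),np.degrees(np.arctan2(d[1],d[0]))-90)
for y in(82,129,184,228):print(y,atz(w,*c(242,y),z).round(4))
tcp=np.array([.6339,-.091,.3502]);zo=tcp[2]-.149
P=atz(w,*c(258,237),zo+.124);Q=atz(w,*c(258.5,421),zo+.154)
for n,p in(('panel end',P),('tabend',Q)):
  q=p-tcp; ey=np.array([.185,.983,0]);ex=np.array([.983,-.185,0]);print(n,p.round(4),'lid y',q@ey,'lid x',q@ex)
cs=[atz(w,*c(*p),.098) for p in((207,286),(470,289))];print(np.round(cs,4)); d=cs[0]-cs[1];print(np.degrees(np.arctan2(d[1],d[0])),np.linalg.norm(d))
```

```text
mid [ 0.6181 -0.2145  0.125 ] bot [ 0.6269 -0.1714  0.125 ] 0.04394182277342264 -11.580709982186733
T [ 0.6113 -0.2474  0.125 ] 0.07759606887723275 -11.642715248129605
82 [ 0.6162 -0.2242  0.125 ]
129 [ 0.62   -0.2046  0.125 ]
184 [ 0.6246 -0.181   0.125 ]
228 [ 0.6284 -0.1615  0.125 ]
panel end [ 0.6218 -0.1569  0.3252] lid y -0.06705254978055387 lid x 0.0003145087978877799
tabend [ 0.6278 -0.1246  0.3552] lid y -0.03411873684728222 lid x 0.0002629768218586361
[[ 0.6522 -0.1366  0.098 ]
 [ 0.5183 -0.1098  0.098 ]]
-11.31204569880659 0.13658935462757368
```

```bash
python3 -m jog '{"delta_pos":[[-1,-8,0],[-3,-20,0],[-3,-25,0],[-3,-25,0],[-3,-25,0],[-3,-16,-10],[-1,-8,-20],[0,0,-15],[0,0,-5],[0,0,0]],"rot":[[0,0,0],[0,0,-0.4],[0,0,-0.4],[0,0,0],[0,0,0],[0,0,0],[0,0,0],[0,0,0],[0,0,0],[0,0,0]],"grip":[0,0,0,0,0,0,0,0,0,0]}'
python3 -m jog '{"delta_pos":[[0,0,0],[0,0,0]],"rot":[[0,0,0],[0,0,0]],"grip":[0,0]}'
python3 - <<'E'
from h import *
for n in('wrist','side','top'):snap(n,n[0]+'6')
a=cv2.imread('pics/w6.png');s=load('s6');t=load('t6')
print(r.sense()['tcp_pos'],r.sense()['ee_rot'].round(4).tolist())
print(proj(s,[[.618,-.2145,.15]]),proj(t,[[.618,-.2145,.15]]))
b=cv2.imread('pics/s6.png')
u,v=proj(s,[[.618,-.2145,.17]])[0].astype(int)
b=b[v-45:v+45,u-40:u+40];print('side crop origin',u-40,v-45)
cv2.imwrite('pics/c6.png',np.hstack([cv2.resize(b,None,fx=6,fy=6,interpolation=cv2.INTER_CUBIC),cv2.copyMakeBorder(a[0:270,200:360],0,270,0,0,0)]))
E
```

```text
time_s: 6.38
tcp_pos: [0.6164, -0.2179, 0.2994]
ee_rot: [[-0.198, -0.98, -0.004], [-0.98, 0.198, 0.001], [0.0, 0.004, -1.0]]
wrist_force: [-0.5, 0.7, -2.7]
gripper_width: 0.155
time_s: 6.55
tcp_pos: [0.6179, -0.2179, 0.3027]
ee_rot: [[-0.197, -0.98, 0.003], [-0.98, 0.197, -0.001], [0.0, -0.003, -1.0]]
wrist_force: [-0.4, 0.2, -3.0]
gripper_width: 0.159
[ 0.6176462  -0.21783794  0.30226353] [[-0.1978, -0.9802, 0.0022], [-0.9802, 0.1978, -0.0004], [-0.0, -0.0022, -1.0]]
[[365.97889968 205.37361898]] [[353.41452302 135.61544372]]
side crop origin 326 154
```

View pics/c6.png

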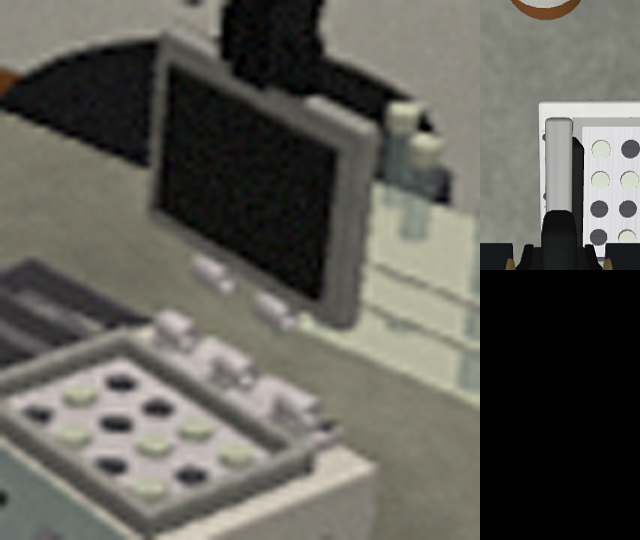

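Run:
```python
from h import *
s=load('s6')
y=np.radians(-11.4);Rz=np.array([[np.cos(y),-np.sin(y),0],[np.sin(y),np.cos(y),0],[0,0,1]])
tcp=np.array([.6178,-.2179,.3024])
o=tcp+Rz@[.0003,.0032,-.149]
f=lambda P,o:((proj(s,(Rz@np.array(P).T).T+o)-[326,154]+.5)*6).round(0).tolist()
print('kn L,R',f([[0,.022,.008],[0,-.022,.008]],o),'obs 213,272 275,310')
print('panel inner TL,BL,  outer BR,TR',f([[-.006,.07,.124],[-.006,.07,.019],[.006,-.07,.019],[.006,-.07,.124],[-.006,-.07,.019]],o))
print('x+10mm moves',f([[.01,.022,.008]],o),'y+10',f([[0,.032,.008]],o))
h=np.array([.6181,-.2145,0])
print('hinge tubes',f([[0,k,.118] for k in(.044,0,-.044)],h),'gaps',f([[0,k,.118] for k in(.022,-.022)],h), 'case BR',f([[.018,-.085,.098]],h))
w=load('w6');g=lambda P,o:(proj(w,(Rz@np.array(P).T).T+o)).round(1).tolist()
print('wrist panel end',g([[0,-.07,.124]],o),'obs ~(279,118)', 'tab end',g([[0,-.03,.124]],o),'caseBR',g([[.018,-.085,.098]],h))
```

```text
kn L,R [[216.0, 272.0], [277.0, 309.0]] obs 213,272 275,310
panel inner TL,BL,  outer BR,TR [[160.0, 26.0], [144.0, 218.0], [360.0, 328.0], [385.0, 126.0], [341.0, 335.0]]
x+10mm moves [[231.0, 267.0]] y+10 [[202.0, 264.0]]
hinge tubes [[178.0, 330.0], [237.0, 367.0], [299.0, 406.0]] gaps [[207.0, 348.0], [268.0, 387.0]] case BR [[382.0, 469.0]]
wrist panel end [[279.3, 118.6]] obs ~(279,118) tab end [[279.3, 209.3]] caseBR [[260.1, 100.4]]
```

Model projections match the picture to about 1 mm, so the lid is over the gaps and upright. Lowering in steps.

```bash
python3 -m jog '{"delta_pos":[[0,0,-5],[0,0,-8],[0,0,-8],[0,0,-5],[0,0,-3],[0,0,-2],[0,0,-1],[0,0,0],[0,0,0]],"rot":[[0,0,0],[0,0,0],[0,0,0],[0,0,0],[0,0,0],[0,0,0],[0,0,0],[0,0,0],[0,0,0]],"grip":[0,0,0,0,0,0,0,0,0]}'
```

```text
time_s: 7.45
tcp_pos: [0.6174, -0.2182, 0.2693]
ee_rot: [[-0.198, -0.98, 0.001], [-0.98, 0.198, -0.0], [0.0, -0.001, -1.0]]
wrist_force: [-0.0, 0.2, -1.9]
gripper_width: 0.162
```

```bash
python3 -m jog '{"delta_pos":[[0,0,-1],[0,0,-1],[0,0,-1],[0,0,-1],[0,0,-1],[0,0,0]],"rot":[[0,0,0],[0,0,0],[0,0,0],[0,0,0],[0,0,0],[0,0,0]],"grip":[0,0,0,0,0,0]}'
```

```text
time_s: 7.95
tcp_pos: [0.6171, -0.2181, 0.2636]
ee_rot: [[-0.199, -0.98, -0.001], [-0.98, 0.199, 0.0], [-0.0, 0.001, -1.0]]
wrist_force: [-0.4, -0.3, -3.4]
gripper_width: 0.155
```

```bash
python3 -m jog '{"delta_pos":[[0,0,-0.5],[0,0,-0.5],[0,0,-0.5],[0,0,-0.5],[0,0,-0.5],[0,0,-0.5],[0,0,0],[0,0,0]],"rot":[[0,0,0],[0,0,0],[0,0,0],[0,0,0],[0,0,0],[0,0,0],[0,0,0],[0,0,0]],"grip":[0,0,0,0,0,0,0,0]}'
```

```text
time_s: 8.62
tcp_pos: [0.6172, -0.2181, 0.261]
ee_rot: [[-0.199, -0.98, -0.0], [-0.98, 0.199, -0.0], [0.0, 0.0, -1.0]]
wrist_force: [0.5, -0.1, -2.5]
gripper_width: 0.157
```

```bash
python3 -m jog '{"delta_pos":[[0,0,-0.5],[0,0,-0.5],[0,0,0],[0,0,0]],"rot":[[0,0,0],[0,0,0],[0,0,0],[0,0,0]],"grip":[0,0,0,0]}'; python3 -c "
from h import *
print(r.sense()['wrist_force'],r.sense()['moment'])"
```

```text
time_s: 8.95
tcp_pos: [0.6171, -0.2181, 0.26]
ee_rot: [[-0.199, -0.98, -0.0], [-0.98, 0.199, 0.0], [-0.0, 0.0, -1.0]]
wrist_force: [-0.4, -0.2, -2.8]
gripper_width: 0.159
[-0.39958203 -0.2243376  -2.79751253] [0.12482953 0.00139635 0.01498542]
```

```bash
python3 -m jog '{"delta_pos":[[0,0,-0.5],[0,0,-0.5],[0,0,-0.5],[0,0,0],[0,0,0],[0,0,0]],"rot":[[0,0,0],[0,0,0],[0,0,0],[0,0,0],[0,0,0],[0,0,0]],"grip":[0,0,0,0,0,0]}'; python3 -c "
from h import *
print(r.sense()['wrist_force'],r.sense()['moment'])"
```

```text
time_s: 9.45
tcp_pos: [0.6173, -0.2183, 0.2598]
ee_rot: [[-0.198, -0.98, 0.001], [-0.98, 0.198, -0.001], [0.001, -0.001, -1.0]]
wrist_force: [-2.6, 1.3, 5.9]
gripper_width: 0.158
[-2.62841034  1.32158953  5.88384064] [ 0.38086598  0.71526735 -0.01172873]
```

```bash
python3 -m jog '{"delta_pos":[[0,0,-0.5],[0,0,-0.5],[0,0,0],[0,0,0],[0,0,0]],"rot":[[0,0,0],[0,0,0],[0,0,0],[0,0,0],[0,0,0]],"grip":[0,0,0,0,0]}'; python3 -c "
from h import *
print(r.sense()['wrist_force'],r.sense()['moment'])"
```

```text
time_s: 9.87
tcp_pos: [0.6174, -0.2184, 0.2597]
ee_rot: [[-0.198, -0.98, 0.002], [-0.98, 0.198, -0.001], [0.001, -0.002, -1.0]]
wrist_force: [-2.8, 1.3, 8.7]
gripper_width: 0.157
[-2.82245875  1.34751416  8.6899948 ] [0.63867623 1.0090457  0.00756786]
```

Contact at TCP z 0.2597 (seat expected near 0.259), with a push towards -x, so the lid is slightly too far back. I nudge it towards -x.

```bash
python3 -m jog '{"delta_pos":[[-0.5,0.1,0],[-0.5,0.1,0],[0,0,0],[0,0,0],[0,0,0]],"rot":[[0,0,0],[0,0,0],[0,0,0],[0,0,0],[0,0,0]],"grip":[0,0,0,0,0]}'; python3 -c "
from h import *
print(r.sense()['tcp_pos'],r.sense()['wrist_force'],r.sense()['moment'])"
```

```text
time_s: 10.28
tcp_pos: [0.6168, -0.2182, 0.2596]
ee_rot: [[-0.198, -0.98, 0.003], [-0.98, 0.198, -0.001], [0.001, -0.003, -1.0]]
wrist_force: [-1.7, 1.6, 7.0]
gripper_width: 0.161
[ 0.61680655 -0.21821659  0.25956233] [-1.68184662  1.63974017  6.97154734] [0.48120594 0.59858789 0.052434  ]
```

```bash
python3 -m jog '{"delta_pos":[[-0.5,0.1,0],[-0.5,0.1,0],[0,0,0],[0,0,0],[0,0,0]],"rot":[[0,0,0],[0,0,0],[0,0,0],[0,0,0],[0,0,0]],"grip":[0,0,0,0,0]}'
python3 - <<'E'
from h import *
q=r.sense();print(q['tcp_pos'],q['wrist_force'],q['moment'],q['ee_rot'].round(4).tolist())
snap('side','s7');s=load('s7');b=cv2.imread('pics/s7.png')[165:235,325:395]
a=snap('wrist','w7')
cv2.imwrite('pics/c7.png',cv2.resize(b,None,fx=8.5,fy=8.5,interpolation=cv2.INTER_CUBIC))
y=np.radians(-11.4);Rz=np.array([[np.cos(y),-np.sin(y),0],[np.sin(y),np.cos(y),0],[0,0,1]])
f=lambda P,o:((proj(s,(Rz@np.array(P).T).T+o)-[325,165]+.5)*8.5).round(0).tolist()
h=np.array([.6181,-.2145,.110])
print('seated: panel inner BL,BR,TL,TR outer BR TR',f([[-.006,.07,.019],[-.006,-.07,.019],[-.006,.07,.124],[-.006,-.07,.124],[.006,-.07,.019],[.006,-.07,.124]],h))
print('tubes',f([[0,k,.008] for k in(.044,.022,0,-.022,-.044)],h))
E
```

```text
time_s: 10.7
tcp_pos: [0.6164, -0.2181, 0.2595]
ee_rot: [[-0.198, -0.98, 0.005], [-0.98, 0.198, -0.002], [0.001, -0.005, -1.0]]
wrist_force: [-1.0, 0.0, 6.4]
gripper_width: 0.157
[ 0.61636875 -0.21807813  0.25953293] [-1.03371777  0.04216648  6.35024936] [0.33808417 0.25173635 0.05268053] [[-0.198, -0.9802, 0.0046], [-0.9802, 0.198, -0.0016], [0.0006, -0.0048, -1.0]]
seated: panel inner BL,BR,TL,TR outer BR TR [[203.0, 322.0], [476.0, 494.0], [224.0, 58.0], [510.0, 216.0], [502.0, 483.0], [537.0, 206.0]]
tubes [[261.0, 374.0], [302.0, 400.0], [345.0, 427.0], [388.0, 454.0], [432.0, 482.0]]
```

View pics/c7.png

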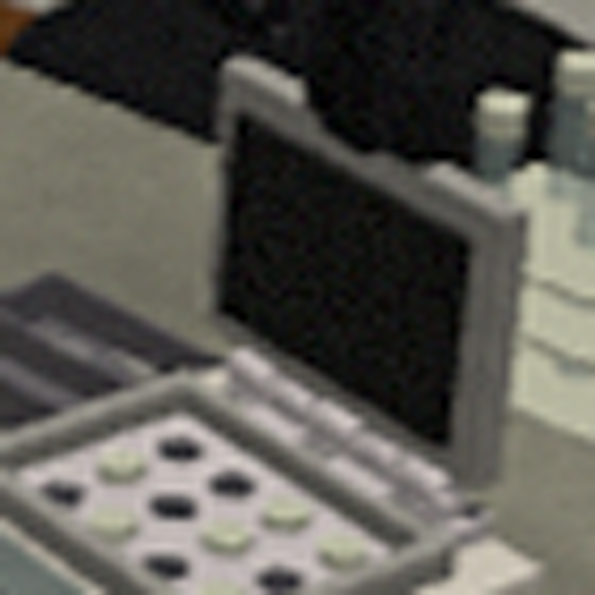

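Knuckles lie interleaved in one line, with the panel outline at (225,60)–(520,480), close to the seated model. A small wiggle in x tests that both V cheeks carry it.

```bash
python3 -m jog '{"delta_pos":[[-0.5,0.1,0],[-0.5,0.1,0],[-0.5,0.1,0],[0,0,0],[0,0,0],[0,0,0]],"rot":[[0,0,0],[0,0,0],[0,0,0],[0,0,0],[0,0,0],[0,0,0]],"grip":[0,0,0,0,0,0]}'; python3 -c "
from h import *
q=r.sense();print(q['tcp_pos'],q['wrist_force'],q['moment'],q['ee_rot'].round(4).tolist())"
```

```text
time_s: 11.3
tcp_pos: [0.6156, -0.2179, 0.2595]
ee_rot: [[-0.198, -0.98, 0.007], [-0.98, 0.198, -0.002], [0.0, -0.007, -1.0]]
wrist_force: [-0.0, 0.1, 5.4]
gripper_width: 0.159
[ 0.61564427 -0.21786698  0.25954409] [-0.01950439  0.09654503  5.35285101] [ 0.08454642 -0.40413044  0.04116473] [[-0.198, -0.9802, 0.0067], [-0.9802, 0.1979, -0.0019], [0.0005, -0.0069, -1.0]]
```

```bash
python3 -m jog '{"delta_pos":[[0,0,-0.5],[0,0,-0.5],[0,0,0],[0,0,0],[0,0,0]],"rot":[[0,0,0],[0,0,0],[0,0,0],[0,0,0],[0,0,0]],"grip":[0,0,0,0,0]}'; python3 -c "
from h import *
q=r.sense();print(q['tcp_pos'],q['wrist_force'],q['moment'],q['ee_rot'].round(4).tolist())"
```

```text
time_s: 11.72
tcp_pos: [0.6157, -0.2179, 0.2595]
ee_rot: [[-0.198, -0.98, 0.007], [-0.98, 0.198, -0.002], [0.001, -0.008, -1.0]]
wrist_force: [0.4, 0.2, 8.5]
gripper_width: 0.159
[ 0.61573196 -0.21791715  0.25949257] [0.42023304 0.15117199 8.45557415] [ 0.2792135  -0.14827551  0.00848642] [[-0.1977, -0.9802, 0.0074], [-0.9803, 0.1977, -0.0024], [0.0009, -0.0077, -1.0]]
```

```bash
python3 -m jog '{"delta_pos":[[0.5,-0.1,0.5],[0.5,-0.1,0.5],[0.3,0,0],[0,0,0],[0,0,0],[0,0,0],[0,0,0],[0,0,0]],"rot":[[0,0,0],[0,0,0],[0,0,0],[0,0,0],[0,0,0],[0,0,0],[0,0,0],[0,0,0]],"grip":[0,0,0,0,0,0,0,0]}'
python3 - <<'E'
from h import *
q=r.sense();print(q['tcp_pos'],q['wrist_force'],q['moment'],q['ee_rot'].round(4).tolist(),q['joint_velocities'].round(2))
snap('side','s8');snap('top','t8');snap('wrist','w8')
def big(f,x0,y0,w,h,s): return cv2.resize(cv2.imread('pics/'+f+'.png')[y0:y0+h,x0:x0+w],None,fx=s,fy=s,interpolation=cv2.INTER_CUBIC)
l=big('s8',340,185,50,50,12)[:600]
rr=np.vstack([cv2.resize(cv2.imread('pics/t8.png'),(200,150)),cv2.resize(cv2.imread('pics/s8.png'),(200,150)),cv2.resize(cv2.imread('pics/w8.png')[60:260,190:390],(200,200)),np.zeros((100,200,3),np.uint8)])
cv2.imwrite('pics/c8.png',np.hstack([l,rr]))
E
```

```text
time_s: 12.38
tcp_pos: [0.6162, -0.218, 0.2595]
ee_rot: [[-0.198, -0.98, 0.005], [-0.98, 0.198, -0.002], [0.001, -0.005, -1.0]]
wrist_force: [-0.6, 1.0, 7.0]
gripper_width: 0.161
[ 0.61622991 -0.21800047  0.25951753] [-0.61920764  1.00058439  6.99737025] [0.26084599 0.05942991 0.06519298] [[-0.198, -0.9802, 0.0047], [-0.9802, 0.198, -0.0016], [0.0007, -0.005, -1.0]] [ 0.09  0.11  0.05  0.02 -0.09  0.08]
```

View pics/c8.png

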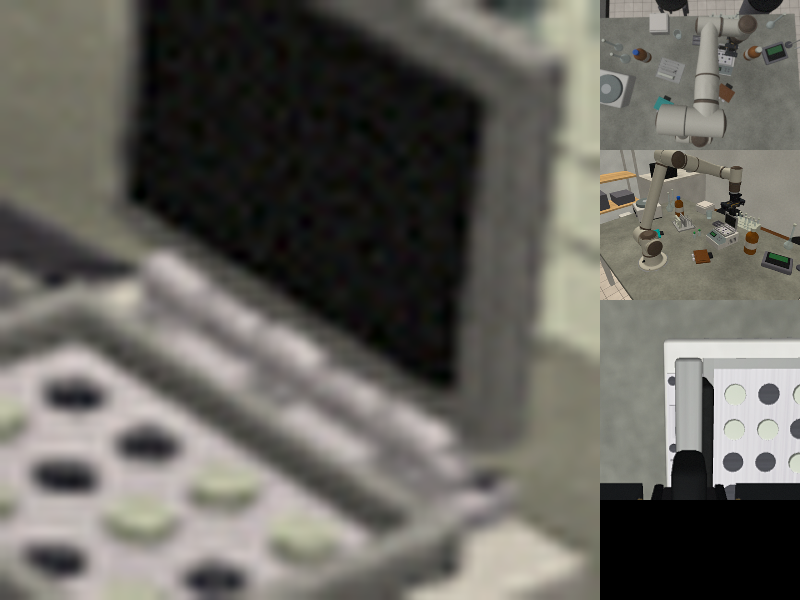

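The five knuckles form one straight line from (150,265) to (450,440), the rubber faces the vials, and nothing else on the bench looks moved. Handing in.

```bash
python3 -c "
from h import *
print(finish_job())"
```

```text
the job is handed in; nothing more can be done
None
```

The lid is out of the rack and seated in the heater's hinge, rubber side towards the vials, still gripped and upright. I handed the job in at about 12.5 s, and it reported no verdict.

**Seating:** The lid stopped at TCP z 0.2595 m, against 0.259 m expected from the rack's floor height. That height did not change when I shifted it 2 mm in x or pressed slightly harder, so it sits in the V pockets. The side view shows all five knuckles in one straight line. I could not look through the holes themselves.

**Holding:** The tool tilts about 0.3° from vertical. The gripper reads about 14 mm, the tab's thickness. The arm presses down with about 10 N, the lid's weight included. Side force is about 1 N and the joints are practically still.

**Rest of the bench:** By eye in the last side and top views, nothing else had moved.

**Checks that disagreed:**
- Seating height was about 0.5 mm above the estimate, within what I can measure.
- First contact gave about 3 N of sideways push, which I relieved by moving the tool about 1 mm towards the vials.
- Early measurements of the tab's end were 7 mm off along the lid's width because I had assumed the wrong edge height. I corrected this before lowering, and the lid's position in the later views agreed.

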